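# Open the ratchet clamp around a movement holder

### The arm

A 6-joint arm with a two-finger parallel gripper is mounted at the origin on the work surface. World frame = base frame: x ahead of the robot, y to its left, z up, the work surface at z = 0. Lengths are in mm, angles in rad, forces in N, time in s.
With the tool pointing down it reaches from about 400 to 825 mm from the base axis. Payload 7 kg.
Tool frame: the origin (TCP) lies at the very end of the fingers, on their centre line; the grasp point (between the pads) lies 19 mm behind it; z points along the fingers, y is the line along which they close (so a half turn about z gives the same grasp; the last joint's range is limited). The gripper opens to 88 mm and grips with 3 to 60 N. Pads are 19 mm wide; open, the fingers measure 130 mm over their backs; the gripper's body (78 mm by 193 mm) begins 47 mm behind the grasp point.
Start: joints at [-1.03, 0.359, 0.012, 0, -1.224, -0.288], TCP at [168.802, -653.53, 226.561] pointing down, gripper open.
Joint ranges: [-3.07, 3.07], [-1.43, 2.12], [-1.02, 1.25], [-3.03, 1.67], [-3.05, -0], [-3.03, 3.03]. Speed limits (rad/s): [2.39, 2.39, 3.01, 3.14, 3.14, 3.14].

### API

Orientations are given as a unit quaternion [x, y, z, w].
In Python, from plant import bot gives the robot as it stands. Calls block until the motion is done:
- bot.move_ptp(position, orientation): joint-space move of the TCP to a pose.
- bot.line_to(position, velocity=150, ori=None): straight line of the TCP; ori=None keeps the orientation; velocity is the mean speed in mm/s.
- bot.move_joints(angles): joint-space move.
- bot.move_gripper(opening, force=None): finger opening in mm; force is the grip in N (None keeps the last); returns when the fingers have stopped.
- bot.pause(seconds).
- bot.solve_ik(position, orientation): joint angles nearest the present ones, or None.
- bot.read_state(): the state.
- bot.camera(name): name is "scene" or "top"; returns the picture (480x640x3 uint8, red, green, blue); there is no depth.
- bot.get_calibration(name): a dict with "fx", "fy", "cx", "cy" (pixels), "distortion" ([k1, k2, p1, p2, k3] as OpenCV has them; the pictures are not rectified), "view" (4x4, takes a point from world to camera coordinates). Camera axes: x right, y up, looking along -z (the intrinsics and any distortion apply to the point x, -y, -z); pixel columns grow to the right and rows downward; lengths in mm; the calibration is good to about 2 mm. A picture is of the moment at which its call begins. get_calibration takes no time and is no camera call.
A pose or a line that the arm cannot do raises bot.Unreachable and nothing moves.
- bot.close_job(): hands the job in; it is judged then, once.
The state is a dict: "t": time; "joint_pos": joint angles; "qvel": joint speeds; "tau": joint torques, N m; "tcp_pos": TCP position; "eef_rot": TCP orientation; "contact_force": force on the tool from outside, world axes, zero at the start; "moment": the same for the moment, N m; "width": finger opening in mm; "finger_force": force on a finger pad.
Only numpy, scipy, OpenCV 4.12 (cv2) and the standard library are available. Lean on these libraries where they do the work, as an engineer would, in place of code of your own. Each camera call takes 0.05 s, during which the arm holds its last target. There are 200 camera calls.

### The job

The small ratchet bench clamp is closed around the black movement holder. Press its red release pad down with a fingertip and, keeping it down, push the sliding jaw back along its bar until it is fully home against the end stop, then move clear of it. Leave the movement holder and the other loose things on the bench standing where they are.

Things in the scene. Friction and masses are not known exactly. Their poses are not given: they have to be found in the camera images.
- clamp: Ratchet bench clamp, screwed down; grey foot plate 70 x 270 x 10 mm. Origin on the bench under the bar, 10 mm to +y of the foot's middle; z up; y runs along the bar from the fixed jaw and movement holder (-y end, 60 mm high) to the dark end stop (+y end, 44 mm high). The jaw opens towards +y. Its yaw varies.
- jaw (a joint): Sliding jaw's way back along the bar (clamp +y), m: 0 closed, 0.11 home at the end stop. Black carriage 44 wide x 50 long (clamp y), top 46 mm above the bench, red pad on it, upright wall at its +y end. Release up: a ratchet lets it close but stops it opening within 8 mm. Release pressed over 4 mm: slides freely, about 3 N friction, stays where left.
- release (a joint): How far the red pad is pressed down into the carriage, m: 0 to about 0.003 when up (as the ratchet tooth rests), 0.008 fully down on its stop. Spring: about 4 N to start, 8 N fully down; it springs up when let go, so it must be kept down while the jaw slides. It rides with the jaw.
- pad_top (a point): Middle of the red pad's top face, 34 (clamp x) x 29 mm (clamp y); 58 mm above the bench when up, 50 mm fully pressed. Axes as the clamp's. The pad, even pressed, stands above all of the carriage but the thumb wall, so a wider finger may overhang it. The wall's face is 15.5 mm from here towards clamp +y.
- thumb_wall (a point): Middle of the upright black thumb wall's face that looks to the pad (clamp -y), 66 mm above the bench. Wall 50 mm wide (clamp x), 8 mm thick, top 84 mm above the bench; part of the jaw. A finger that keeps the pad down pushes this face towards clamp +y.
- holder: Black round movement holder with a brass movement on top, 50 mm across, 21 mm high, loose, standing on the clamp's bed (36 mm above the bench) between the jaws. Origin: centre of its underside. Leave it.
- jar: Glass parts jar, 44 mm across, 60 mm high, loose, beside the clamp on its +x side. Origin: centre of its underside. Leave it.
- loupe: Grey eye loupe, 34 mm across, 30 mm high, loose, beside the clamp on its -x side. Origin: centre of its underside. Leave it.
- screwdriver: Small screwdriver with yellow handle, 130 mm long, loose, lying behind the clamp (further from the robot). Origin: under its middle. Leave it.
- tweezers: Steel tweezers, 110 mm long, loose, lying behind the clamp. Origin: middle of the underside. Leave them.
- tray: Blue plastic tray with three compartments, 100 x 150 x 22 mm, loose, to the right. Origin: centre of its underside. Leave it.
- weight: Brass weight with a knob, 40 mm across, 44 mm high, loose, to the left. Origin: centre of its underside. Leave it.
Not all that is in view belongs to the job. Of the things shaped like the holder, the black one is meant.

How it is judged:
By the outcome, as a careful person would: the job done as asked, in the order asked, and still so for the second after the job is handed in, with the robot touching nothing.
It also fails if it takes over 35 s, if anything falls off the work surface, if the arm or the gripper's body presses on something with over 40 N, if the wrist force passes 120 N, or if a joint passes its speed limit or range.

## Working session

There is one attempt and no reset: what is moved stays moved. The work goes in short steps, each a Python script; the robot and the scene stay as the last script left them, time stands still between calls to the robot, and variables do not carry over. Pictures are saved under pics/ and viewed, at most 10 in all, crops included, and the job is handed in when it is done.

```bash
mkdir -p pics; python3 - <<'E'
from plant import bot
import cv2
for n in("scene","top"):
    cv2.imwrite(f"pics/{n}0.png",bot.camera(n)[:,:,::-1]); print(bot.get_calibration(n))
s=bot.read_state();print(s)
E
```

```text
{'fx': 433.8219992766727, 'fy': 433.8219992766727, 'cx': 313.9100904411003, 'cy': 236.35150333926623, 'distortion': array([0.02001655, 0.        , 0.        , 0.        , 0.        ]), 'view': array([[-2.92583259e-01,  9.56183229e-01,  1.04244915e-02,
         2.09050080e+02],
       [-7.58809626e-01, -2.38795022e-01,  6.05957828e-01,
         4.11382839e+02],
       [ 5.81896029e-01,  1.69382911e-01,  7.95428464e-01,
        -1.39315554e+03],
       [ 0.00000000e+00,  0.00000000e+00,  0.00000000e+00,
         1.00000000e+00]])}
{'fx': 521.352266860162, 'fy': 521.352266860162, 'cx': 317.7427829477882, 'cy': 241.9785800452446, 'distortion': array([-0.00030871,  0.        ,  0.        ,  0.        ,  0.        ]), 'view': array([[ 8.79099156e-03, -9.99851984e-01,  1.47894550e-02,
        -3.82046578e+01],
       [ 9.84968131e-01,  1.12097943e-02,  1.72372043e-01,
        -6.05879188e+02],
       [-1.72512316e-01,  1.30518207e-02,  9.84920886e-01,
        -1.21076052e+03],
       [ 0.00000000e+00,  0.00000000e+00,  0.00000000e+00,
         1.00000000e+00]])}
{'t': 0.1, 'joint_pos': array([-1.02992539e+00,  3.59308031e-01,  1.11258579e-02, -3.37595181e-04,
       -1.22415822e+00, -2.88083036e-01]), 'qvel': array([ 0.00037492, -0.00081984,  0.00191585,  0.00133216,  0.00074756,
        0.00124285]), 'tau': array([-5.32762977e-03, -5.84162164e+01,  2.93751061e+01,  7.01568782e+00,
        1.01226254e-02, -6.17470278e-05]), 'tcp_pos': array([ 168.66233449, -653.09527199,  225.70513646]), 'eef_rot': array([-1.26000635e-01,  9.92029848e-01,  7.70576983e-04, -1.65631292e-04]), 'contact_force': array([ 0.18788597, -0.51739265,  0.18521353]), 'moment': array([ 0.04032798, -0.04487694,  0.01608627]), 'finger_force': 0.0, 'width': 88.01062175918314}
```

View pics/top0.png

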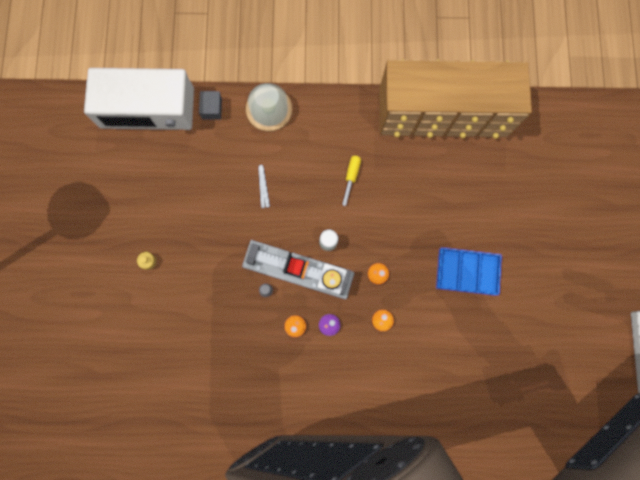

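View pics/scene0.png

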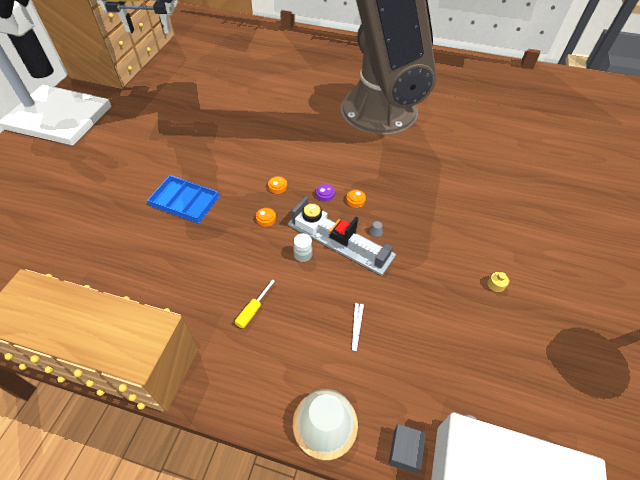

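Clamp: foot runs from the end stop at top (248,254) to the fixed jaw at (348,285). Its red pad is near (296,267) and the black holder near (332,279). The orange and purple round things at (378,273), (383,320), (295,326) and (330,324) are holder-shaped decoys outside the clamp; the black one between the jaws is the one meant. Next is an enlarged crop to confirm.

```bash
python3 - <<'E'
import cv2
a=cv2.imread("pics/top0.png")[230:310,235:365];b=cv2.imread("pics/scene0.png")[185:285,280:410]
a=cv2.resize(a,None,fx=6,fy=6,interpolation=cv2.INTER_CUBIC)[:, :780]
cv2.imwrite("pics/topc.png",a);cv2.imwrite("pics/scenec.png",cv2.resize(b,None,fx=6,fy=6,interpolation=cv2.INTER_CUBIC))
E
```

```text
(no output)
```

View pics/topc.png

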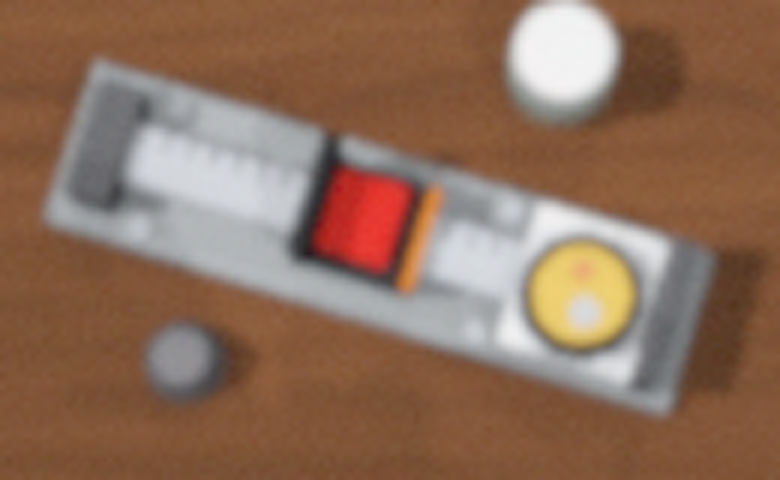

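View pics/scenec.png

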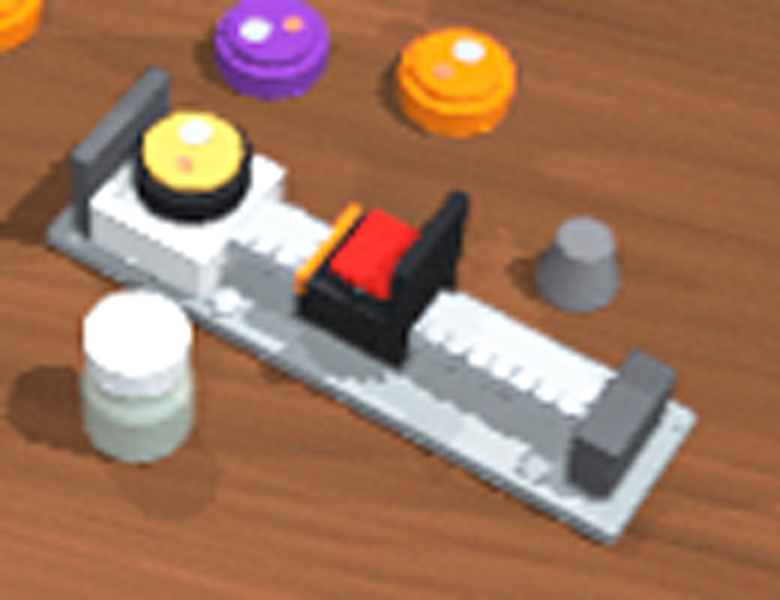

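The crop confirms it: the black-rimmed holder with the brass top sits on the clamp bed. In the top crop the pad corners are about (343,168), (415,182), (380,275), (312,260), and the foot corners about (98,62), (45,222), (668,412), (715,252). Next I locate these in the world frame.

```bash
cat > h.py <<'E'
import numpy as np, cv2
from plant import bot
def cal(n):
    c=bot.get_calibration(n);K=np.array([[c["fx"],0,c["cx"]],[0,c["fy"],c["cy"]],[0,0,1.]])
    return K,np.array(c["distortion"]),np.array(c["view"])
def plane(n,px,z):
    K,d,V=cal(n);u=cv2.undistortPoints(np.array(px,float).reshape(-1,1,2),K,d)[:,0]
    r=np.c_[u[:,0],-u[:,1],-np.ones(len(u))]@V[:3,:3]; o=-V[:3,:3].T@V[:3,3]
    return o+r*((z-o[2])/r[:,2])[:,None]
def crop(p,o,s=6): return (np.array(p,float)+.5)/s-.5+np.array(o)
E
python3 - <<'E'
from h import *
f=plane("top",crop([(98,62),(45,222),(668,412),(715,252)],(235,230)),10)
p=plane("top",crop([(343,168),(415,182),(380,275),(312,260)],(235,230)),57)
m=f.mean(0);y=f[0]+f[1]-f[2]-f[3];y/=np.linalg.norm(y)
x=np.array([y[1],-y[0],0])
print("foot",m,"y",y,np.linalg.norm(f[0]-f[3]),np.linalg.norm(f[0]-f[1]))
org=m+10*y; print("pad clamp",[( (q-org)@x,(q-org)@y) for q in [p.mean(0)]],p.mean(0))
f2=plane("scene",crop([(48,235),(612,540),(693,415)],(280,185)),10)
print("scene foot mid",(f2[0]+f2[2])/2) if 0 else print(f2, f)
w=plane("scene",crop([(405,285),(465,198)],(280,185)),84);print("wall top",[((q-org)@x,(q-org)@y) for q in w])
w=plane("top",crop([(333,140),(300,255)],(235,230)),84);print("wall top",[((q-org)@x,(q-org)@y) for q in w])
R=np.c_[y,np.cross([0,0,-1],y),[0,0,-1]]
from scipy.spatial.transform import Rotation as Ro
for s in(1,-1):
    q=Ro.from_matrix(R*[s,s,1]).as_quat();print(q,bot.solve_ik(list(p.mean(0)+[0,0,60]),q))
E
```

```text
foot [545.15938152  15.79401534  10.        ] y [0.2842265  0.95875716 0.        ] 268.8198887328113 70.30297552067948
pad clamp [(np.float64(-1.4634715330961723), np.float64(-4.083663721286808))] [545.43784728  21.88230252  57.        ]
[[ 546.43503901 -120.55798098   10.        ]
 [ 623.63370649  135.03277653   10.        ]
 [ 556.35884449  153.96322715   10.        ]] [[ 617.0846161   134.73952664   10.        ]
 [ 549.62898579  154.54473571   10.        ]
 [ 473.84840401 -103.29437057   10.        ]
 [ 540.07552019 -122.81383041   10.        ]]
wall top [(np.float64(31.643475498176375), np.float64(22.22548700866138)), (np.float64(-17.91866926252959), np.float64(19.58295467246079))]
wall top [(np.float64(22.638473149659994), np.float64(14.827669107291598)), (np.float64(-24.35777623842056), np.float64(13.44682546989976))]
[0.80131969 0.59823636 0.         0.        ] [ 0.39912216  0.24697079 -0.42087296  0.         -0.90295257  2.45427094]
[-0.59823636  0.80131969  0.          0.        ] [ 0.39912216  0.24697079 -0.42087296  0.         -0.90295257 -0.68732172]
```

```bash
python3 - <<'E'
from h import *
q=[-0.59823636,0.80131969,0,0]
bot.move_gripper(0,20)
bot.move_ptp([548,21.5,130],q)
bot.line_to([548,21.5,85],100)
bot.pause(.3)
s=bot.read_state();print(s["t"],s["tcp_pos"],s["contact_force"],s["width"])
for n,(c,r) in (("scene",(280,160)),("top",(235,230))):
    a=bot.camera(n)[r:r+100,c:c+130,::-1];cv2.imwrite(f"pics/{n}h.png",cv2.resize(a,None,fx=6,fy=6,interpolation=cv2.INTER_CUBIC))
E
```

```text
5.175 [548.27323153  21.6130237   85.5496202 ] [-0.77722405 -0.06598989  0.07583365] 0.7407098358027598
```

View pics/sceneh.png

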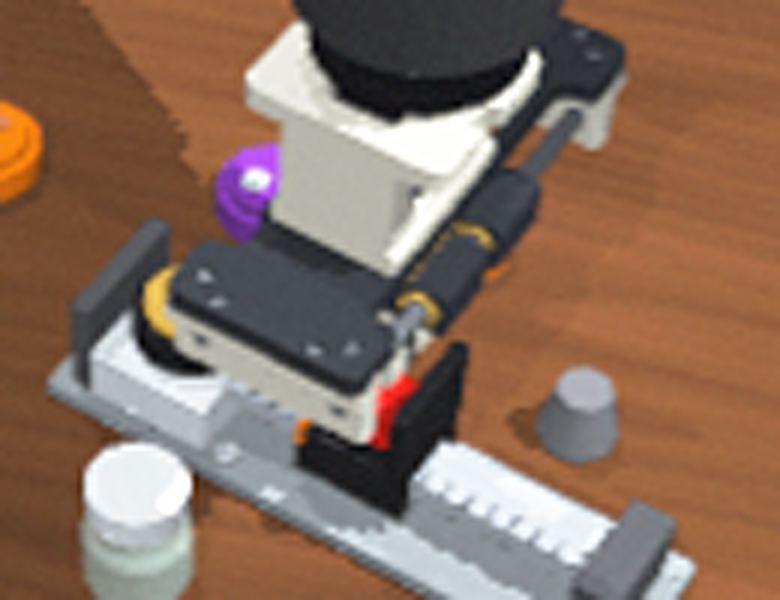

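The gripper body is clear of the wall and the holder. The fingertip itself is hidden, but red pad still shows between the gripper and the wall at crop (395,410). I'll descend with force checks.

```bash
python3 - <<'E'
from h import *
y=np.array([.284,.959,0])
p=np.array([548,21.5,62.])
b=bot.read_state()["contact_force"]
bot.line_to(list(p),50)
def rep():
    s=bot.read_state();f=s["contact_force"]-b
    print(round(s["t"],2),s["tcp_pos"].round(1),f.round(1),"along",round(float(f@y),1));return f
f=rep()
if abs(f[2])<3:
    for z in range(59,44,-1):
        p[2]=z;bot.line_to(list(p),15);f=rep()
        if abs(f[2])>13: break
E
```

```text
5.88 [548.   21.4  61.7] [-1.2  0.1  0. ] along -0.2
6.23 [548.   21.5  59. ] [ 0.6  0.4 -0.1] along 0.6
6.48 [548.2  21.6  58.2] [-0.1 -1.2  1.5] along -1.2
6.73 [548.2  21.5  57.3] [-1.3 -0.3  4.1] along -0.6
6.98 [548.3  21.6  56.2] [-0.7  0.1  3.6] along -0.1
7.23 [548.2  21.6  55.2] [0.5 0.9 4.3] along 1.0
7.48 [548.2  21.6  54.2] [-0.6  0.1  5.6] along -0.0
7.73 [548.3  21.6  53.2] [-1.2  0.4  4.7] along 0.0
7.98 [548.3  21.6  52.3] [-0.6  0.2  5.6] along 0.1
8.23 [548.3  21.6  51.4] [-0.7  0.2  7.1] along 0.0
8.48 [548.3  21.6  50.4] [-1.8  0.2  7.8] along -0.3
8.73 [548.4  21.6  50.2] [-4.1  0.5 14.5] along -0.6
```

The pad is fully down on its stop: 14.5 N at z = 50. Now I slide the jaw, keeping it pressed, until the end stop shows in the force.

```bash
python3 - <<'E'
from h import *
y=np.array([.284,.959,0]);b=np.array([-.8,-.1,.1])
p0=np.array([548,21.5,48.]);d=0
while d<130:
    d+=8 if d<40 else 4
    bot.line_to(list(p0+y*d),40)
    s=bot.read_state();f=s["contact_force"]-b;a=f@y
    print(round(s["t"],2),d,round(float((s["tcp_pos"]-p0)@y),1),s["tcp_pos"][2].round(1),f.round(1),round(float(a),1))
    if a<-16 or f[2]>35 or f[2]<6: break
img=bot.camera("scene")[160:260,280:410,::-1];cv2.imwrite("pics/s2.png",cv2.resize(img,None,fx=6,fy=6,interpolation=cv2.INTER_CUBIC))
E
```

```text
9.08 8 8.3 50.1 [-5.5  0.3 22.4] -1.3
9.43 16 16.4 50.0 [-6.   0.9 22.7] -0.8
9.78 24 24.5 50.0 [-5.4  1.  22.7] -0.5
10.13 32 32.5 50.1 [-4.7  0.7 21.4] -0.6
10.48 40 40.5 50.1 [-5.8  1.2 21.9] -0.5
10.73 44 44.5 50.1 [-5.3  0.4 21.8] -1.1
10.98 48 48.5 50.1 [-4.9  0.5 22. ] -0.9
11.23 52 52.5 50.1 [-5.8  0.4 22.1] -1.2
11.48 56 56.5 50.1 [-4.5  0.3 21.5] -0.9
11.73 60 60.5 50.1 [-4.7  1.3 21.3] -0.1
11.98 64 64.6 50.1 [-4.4  0.8 21.1] -0.4
12.23 68 68.6 50.1 [-4.1  0.2 21. ] -1.0
12.48 72 72.5 50.1 [-4.9  0.  20.1] -1.4
12.73 76 76.0 50.1 [-4.9 -1.3 21.2] -2.6
12.98 80 78.1 50.0 [-4.2 -9.3 23.8] -10.2
13.23 84 80.8 50.0 [ -3.7 -13.9  24.7] -14.3
13.48 88 81.0 50.0 [ -4.  -30.4  28.2] -30.3
```

View pics/s2.png

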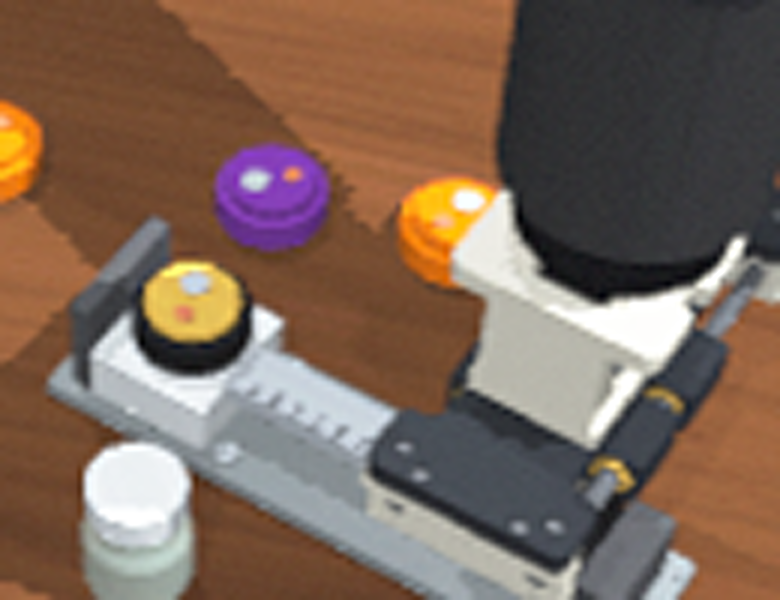

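The jaw stopped hard at 76–81 mm of travel: the finger slid on the pad to the wall, then met 30 N. The picture shows the gripper at the end stop, with the holder and jar unmoved. Now I lift straight up with slight forward pressure, then move clear.

```bash
python3 - <<'E'
from h import *
y=np.array([.284,.959,0]);p0=np.array([548,21.5,0.])
bot.line_to(list(p0+y*81+[0,0,62]),40)
bot.line_to(list(p0+y*80+[0,0,140]),80)
bot.line_to(list(p0+y*80+[0,0,260]),150)
bot.move_joints([-1.03,0.359,0.012,0,-1.224,-0.288]);bot.pause(.3)
s=bot.read_state();print(s["t"],s["contact_force"])
a=bot.camera("scene")[185:285,280:410,::-1];b=bot.camera("top")[:,:,::-1]
cv2.imwrite("pics/full.png",b)
b=b[230:310,235:365]
f=lambda i,k:cv2.resize(i,None,fx=k,fy=k,interpolation=cv2.INTER_CUBIC)
cv2.imwrite("pics/end.png",np.vstack([f(a,3.2),f(b,3.2)]))
o=cv2.imread("pics/top0.png");n=cv2.imread("pics/full.png")
d=cv2.absdiff(o,n).max(2)>60
st=cv2.connectedComponentsWithStats(d.astype(np.uint8))[2];print([r.tolist() for r in st[1:] if r[4]>6])
E
```

```text
19.4417 [-0.53670784  0.7461493   0.44576888]
[[255, 243, 24, 27, 413], [283, 252, 26, 27, 438]]
```

View pics/end.png

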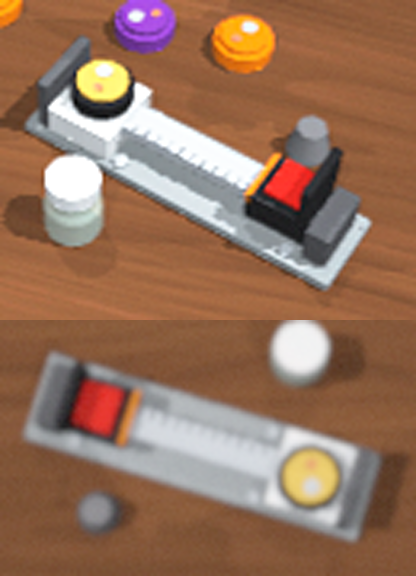

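The jaw is flush against the end stop in both views. Only the jaw region changed in the top picture, and the arm is clear.

```bash
python3 -c "
from plant import bot
print(bot.close_job())"
```

```text
the job is handed in; nothing more can be done
None
```

I pressed the release pad fully down and slid the jaw back against the end stop. The arm moved clear with nothing else disturbed in the pictures, and I handed the job in after about 19.5 s.

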